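Close the fittings box with its covered tray, then lift the cover alone and hold it up

ROBOT

A 7-joint arm with a two-finger parallel gripper is mounted at the origin on the work surface. World frame = base frame: x ahead of the robot, y to its left, z up, the work surface at z = 0. Lengths are in m, angles in rad, forces in N, time in s.
With the tool pointing down it reaches from about 0.425 to 0.975 m from the base axis. Payload 16.7 kg.
Tool frame: the origin (TCP) lies between the finger pads; the fingertips stand 25 mm ahead of it and the grasp point (between the pads) lies 6 mm ahead of it; z points along the fingers, y is the line along which they close (so a half turn about z gives the same grasp; the last joint's range is limited). The gripper opens to 85 mm and grips with 20 to 120 N. Pads are 22 mm wide; open, the fingers measure 114 mm over their backs; the gripper's body (76 mm by 85 mm) begins 54 mm behind the grasp point. The pads swing forward as they close: fully open they stand 13 mm farther back than shut.
Start: joints at [1.125, 0.426, 0.074, 1.606, -0.034, 1.111, -0.067], TCP at [0.197, -0.646, 0.256] pointing down, gripper open.
Joint ranges: [-2.85, 2.85], [-0.5, 2.14], [-1.23, 1.37], [0.21, 2.46], [-1.02, 4.16], [0.16, 2.05], [-2.73, 2.73]. Speed limits (rad/s): [1.89, 1.89, 2.39, 2.39, 3.01, 3.01, 3.01].

INTERFACE

Orientations are given as a unit quaternion [w, x, y, z].
In Python, from cell import telemetry, cams, finish_job gives the robot as it stands.
- The arm moves only by the tool send_rows, never from a script. Its argument "plan" is a list that holds one entry, the list of rows, each a list of 6 numbers: the shift along the tool's x, y, z each as a share of 0.04 m, from -1 to 1, then the turn, a rotation vector about the tool's x, y, z each as a share of 6 degrees, from -1 to 1. A call has 1 to 12 rows; each row shifts and turns the commanded pose from where the row before left it, along the tool's axes as they then stand; what a row does not reach is not made up. A row lasts 1/10 s, in which the tool goes at most 50 mm and 8.59 degrees, less where a joint would pass 70% of its speed; a pose out of reach is approached as far as the arm can. A call with a number of a shift or a turn outside -1 to 1 is refused whole. A call with a gripper value outside its range is refused whole. "fingers" is the gripper's target within -1 to 1 (shut at 1, half-way at 0, fully open at -1), set as the call begins (left out, the last holds). The fingers move at their own pace and stop on an object; the grip force is fixed at half the most. Time passes only in rows, so rows that do not move let the fingers close. It gives the time, the measured TCP pose, the force, the opening and the grip force at its end, in the units of the state.
- telemetry.state(): the state, without advancing time (a new reading comes with each control period).
- cams.snapshot(name): name is "scene" or "top" or "wrist"; returns (picture, depth): 400x640x3 uint8, blue, green, red; 400x640 float32, m along the optical axis (not along the pixel's ray), 0 where there is no reading.
- cams.get_calibration(name): a dict with "intrinsics" (3x3 intrinsics, pixels), "rvec" (rotation vector, rad) and "tvec" (3), from world to camera coordinates, as OpenCV has them; the wrist camera has in their place "hand_eye" (4x4, takes a point from camera to tool coordinates, whose origin is the TCP and whose axes are the flange's). Camera axes: x right, y down, z forward; pixel columns grow to the right and rows downward; lengths in m; the calibration is good to about 2 mm. A picture is of the moment at which its call begins: read the wrist's pose just before it. get_calibration takes no time and is no camera call.
- finish_job(): hands the job in; it is judged then, once.
Trained networks look in the newest picture that a camera, given by its name, has taken for a name from the list of things; names that differ only in an ending like _2 or _b are one class to them, and where a whole thing is asked for, a point or a joint stands for the part that bears it (a point fixed in the world has none). Each returns a list of dicts, best first, with "p" (0 to 1); they miss things now and then, are a little off and sometimes report something else, mostly with a low value. They report only what shows in the picture. A call takes as long as a camera call. They do not tell look-alikes from the thing itself.
- cams.find_in(camera, name): "point" ([column, row] in pixels, amid what is visible of it).
The state is a dict: "t": time; "qpos": joint angles; "joint_vel": joint speeds; "joint_torque": joint torques, N m; "ee_pos": TCP position; "eef_rot": TCP orientation; "force": force on the tool from outside, world axes, zero at the start; "torque": the same for the moment, N m; "finger_gap": finger opening in m; "gripper_force": force on a finger pad.
Only numpy, scipy, OpenCV 4.12 (cv2) and the standard library are available. Lean on these libraries where they do the work, as an engineer would, in place of code of your own. Each camera call takes 0.05 s, during which the arm holds its last target. There are 200 camera calls.

TASK

The aluminium box is loaded with its files: close it by carrying over the fittings tray with its cover still on, the two together and kept level so the brass barrels cannot spill, and lowering the tray until its rim rests fully down on the box. Then let go of the tray, take the cover by its bar handle and lift it alone, leaving the tray seated with the barrels in it. Finish still holding the cover level in the gripper, about 100 mm above the tray, so that I can reach the fittings; leave the hull, the glass pot and the file case alone and do not shove the box about.

Things in the scene. Friction and masses are not known exactly. Their poses are not given: they have to be found in the camera images.
- box: Open-topped aluminium box, loose, upright on the cart, about 0.7 kg: outside 148 (its x) x 56 (its y) x 55 mm high, walls 2.5 mm, mouth 143 x 51 mm, needle files lying low inside. Origin: centre of its underside; z up; its rim is at z = 55 mm. The tray, seated in it, has its origin 35 mm above this origin and its x along this x, either way round.
- tray: Grey plastic fittings tray, inner lid of the box; loose, about 0.11 kg, stands on the cart with the cover on it. Pan 20 mm deep, 138 x 46 mm at the top (2.5 mm play each side in the box's mouth), tapering to 135 x 43 mm; round it a flat rim 154 (x) x 62 (y) mm, z = 20 to 26 mm, that comes to rest on the box's rim. Origin: centre of the pan's underside; x along its length; z up.
- cover: White plastic cover of the tray, the outer lid; loose, about 0.09 kg: plate 146 (x) x 52 (y) x 3 mm, with a 6 mm lip beneath that drops into the tray's opening with 2 mm play. It lies there by its weight only, so lifting it does not lift the tray. Origin: centre of the plate's underside, 26 mm above the tray's origin when on the tray; x along its length as the tray's; z up.
- tray_rim (a point): Centre of the tray's rim, 23 mm above the tray's origin, same axes. The rim stands out 5 mm past the cover at each long side and overhangs the outside of the box by 3 mm all round, so it can be pinched from above across its 62 mm width (y) at the middle of its long sides, tips reaching below it.
- cover_handle (a point): Middle of the cover's straight bar handle, 23 mm above the cover's origin, same axes: the bar runs 74 mm along x, is 12 mm wide (y) and 12 mm high, on two posts near its ends; 14 mm free between bar and plate.
- barrel1: Small brass model cannon barrel, 38 mm long, 10 mm thick, 20 g, lying loose in one of the two halves of the tray under the cover. Origin: under its middle.
- barrel2: The same, in the tray's other half.
- hull: Bystander: beige plastic model ship hull about 170 mm long and 60 mm high, standing loose on the white turntable (180 mm across, 23 mm high) beyond the work. Origin: centre of its underside.
- glass_pot: Bystander: clear glass pot with a twist cap, 68 mm across, 68 mm high, standing loose at the robot's right side of the cart. Origin: centre of its underside.
- file_case: Bystander: aluminium file set case, 170 (x) x 90 (y) x 20 mm, fixed at the robot's left side of the cart, its hinged lid standing open on its far left edge, up to 115 mm high. Origin: centre of its underside.
- case_lid (a joint): Hinge of the file case's lid: 0 closed, about 1.8 rad standing open as at the start; stays where it is left.
Not all that is in view belongs to the job. Leave any turquoise look-alike of the box alone. What is shaped like the tray but purple is not meant.

How it is judged:
By the outcome, as a careful person would: the job done as asked, in the order asked, and still so for the second after the job is handed in, while the arm keeps its last pose, push and grip.
It also fails if it takes over 64 s, if anything falls off the work surface, if the arm or the gripper's body presses on something with over 40 N, if the wrist force passes 120 N, or if a joint passes its speed limit or range.

## Working session

There is one attempt and no reset: what is moved stays moved. The work goes in short steps, Python scripts to look and compute and a tool call to move; the robot and the scene stay as the last step left them, time stands still between calls to the robot, and variables do not carry over. Pictures are saved under pics/ and viewed, at most 10 in all, crops included, and the job is handed in when it is done.

Besides the shell and the picture viewer there is one more tool, called after ">>>" by a JSON object that holds its "api" and its "payload", one argument or row to a line. send_rows: Moves the arm, as the interface text tells. Shift numbers are shares of 0.04 m and turn numbers shares of 6 degrees, none past 1 either way. Its arguments: {"type":"object","properties":{"plan":{"type":"array","items":{"type":"array","items":{"type":"array","items":{"type":"number"}}}},"fingers":{"type":"number"}},"required":["plan"]}

```bash
mkdir -p pics; ls; cat > h.py <<'E'
import numpy as np, cv2
from cell import telemetry, cams, finish_job
from scipy.spatial.transform import Rotation as R
def cloud(name):
    s=telemetry.state(); pic,d=cams.snapshot(name); c=cams.get_calibration(name)
    K=np.array(c["intrinsics"]); v,u=np.mgrid[:400,:640]
    P=np.stack([(u-K[0,2])/K[0,0]*d,(v-K[1,2])/K[1,1]*d,d],-1)
    if "hand_eye" in c:
        H=np.array(c["hand_eye"]); q=np.array(s["eef_rot"]); W=R.from_quat(q[[1,2,3,0]]).as_matrix()
        P=(P@H[:3,:3].T+H[:3,3])@W.T+np.array(s["ee_pos"])
    else:
        M=cv2.Rodrigues(np.array(c["rvec"],float))[0]; P=(P-np.array(c["tvec"]).ravel())@M
    P[d<=0]=np.nan
    return pic,P
E
python3 - <<'E'
from h import *
print(telemetry.state())
a=[]
for n in ("scene","top"):
    pic,P=cloud(n); np.save(n+"P.npy",P); cv2.imwrite(n+".png",pic); cv2.imwrite(f"pics/{n}1.png",pic)
    for t in ("box","tray","cover","tray_rim","cover_handle","hull","glass_pot","file_case"):
        for r in cams.find_in(n,t):
            u,v=map(int,r["point"]); print(n,t,round(r["p"],2),u,v,P[min(v,399),min(u,639)].round(3))
E
```

```text
pics
{'t': 0.0, 'qpos': array([ 1.12555066,  0.42672038,  0.07384852,  1.60662794, -0.03408924,
        1.11082472, -0.06710601]), 'joint_vel': array([ 5.31273339e-04,  7.70413310e-05,  7.86775175e-04, -2.62476156e-04,
        4.16539400e-04, -1.48701794e-03,  8.15720458e-04]), 'joint_torque': array([-1.12294267e-03, -9.49849391e+01,  3.76022235e+00, -4.63513541e+01,
        1.90300215e-02,  1.04368691e-02, -3.61174318e-05]), 'ee_pos': array([ 0.1965874 , -0.64532655,  0.25560904]), 'eef_rot': array([-6.43515032e-04,  9.89088816e-01,  1.47318969e-01, -1.49187521e-04]), 'force': array([-0.64964694,  0.72178863,  0.35406766]), 'torque': array([ 0.02308964,  0.02516901, -0.00590289]), 'gripper_force': 0.0, 'finger_gap': 0.08527534326789411}
scene box 0.72 364 194 [0.575 0.146 0.056]
scene box 0.62 433 159 [0.44 0.44 0.02]
scene box 0.6 429 228 [0.706 0.275 0.006]
scene tray 0.79 240 244 [ 0.602 -0.198  0.008]
scene tray 0.63 288 202 [ 0.472 -0.038  0.002]
scene tray 0.47 232 223 [ 0.572 -0.206  0.055]
scene cover 0.78 227 223 [ 0.537 -0.217  0.03 ]
scene tray_rim 0.94 285 199 [ 0.469 -0
[... 282 characters left out ...]
e_case 0.81 431 161 [0.447 0.428 0.02 ]
top box 0.89 236 167 [0.726 0.266 0.009]
top box 0.77 265 226 [0.538 0.166 0.005]
top tray 0.84 337 242 [ 0.494 -0.064  0.005]
top tray 0.63 386 209 [ 0.6   -0.214  0.03 ]
top cover 0.71 383 228 [ 0.54  -0.205  0.027]
top tray_rim 0.72 334 244 [ 0.487 -0.055  0.   ]
top tray_rim 0.53 393 234 [ 0.523 -0.237  0.026]
top cover_handle 0.82 383 232 [ 0.527 -0.201  0.048]
top cover_handle 0.71 265 222 [0.551 0.166 0.007]
top hull 0.62 330 140 [ 0.802 -0.031  0.083]
top glass_pot 0.75 443 226 [ 0.549 -0.379  0.07 ]
top glass_pot 0.68 377 234 [ 0.521 -0.187  0.028]
top file_case 0.89 183 250 [0.456 0.415 0.021]
top file_case 0.41 383 229 [ 0.537 -0.203  0.041]
```

View pics/scene1.png

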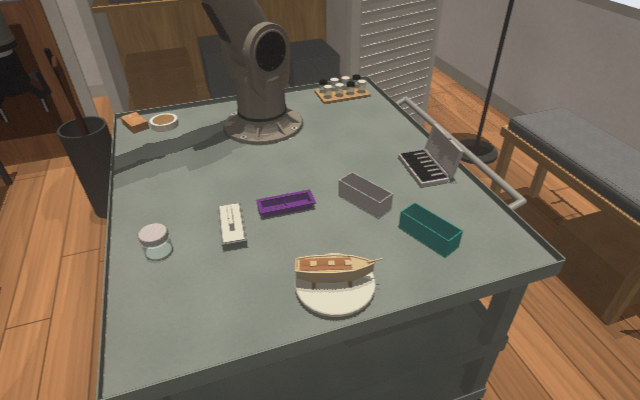

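View pics/top1.png

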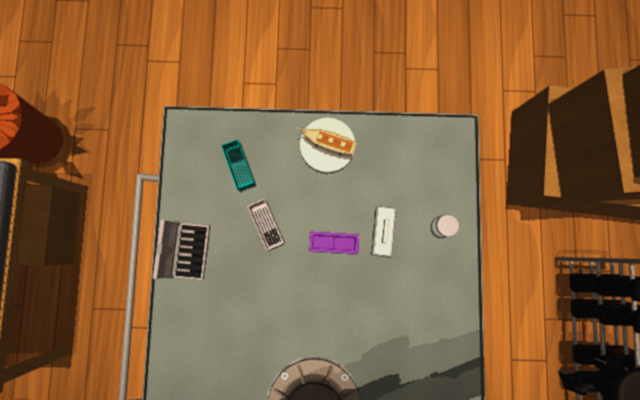

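The grey box is at about px (266,225) in the top view, the tray with its white cover at (383,231). The turquoise box (238,165) and purple tray (334,243) are decoys. I'll get rough poses from depth first, then refine them with the wrist camera.

```bash
cat >> h.py <<'E'
def rect(P,c,r,z0,z1):
    m=(np.hypot(P[...,0]-c[0],P[...,1]-c[1])<r)&(P[...,2]>z0)&(P[...,2]<z1)
    Q=P[m]; 
    if len(Q)<8: return len(Q)
    (x,y),(w,h),a=cv2.minAreaRect((Q[:,:2]*1000).astype(np.float32))
    if w<h: a+=90; w,h=h,w
    a=(a+90)%180-90
    return len(Q),round(x,1),round(y,1),round(w,1),round(h,1),round(a,1),"zmed",round(float(np.median(Q[:,2])*1000),1)
E
python3 - <<'E'
from h import *
for n in("scene","top"):
    P=np.load(n+"P.npy")
    print(n,"box",rect(P,(.55,.16),.11,.03,.07)); print("tray",rect(P,(.545,-.205),.1,.015,.036)); print("handle",rect(P,(.545,-.205),.1,.044,.07))
    print("table",np.nanmedian(P[(np.hypot(P[...,0]-.62,P[...,1]-.05)<.03),2]))
s=telemetry.state();q=s["eef_rot"];print(R.from_quat(q[[1,2,3,0]]).as_matrix().round(3));print(cams.get_calibration("wrist"))
E
```

```text
scene box (825, 542.6, 161.2, 151.0, 61.9, 24.4, 'zmed', 44.8)
tray (911, 537.3, -175.1, 155.8, 126.6, -5.1, 'zmed', 28.9)
handle (103, 534.4, -207.3, 74.0, 11.8, -4.7, 'zmed', 54.9)
table 0.000479411436085028
top box (192, 540.4, 161.6, 148.1, 56.4, 25.7, 'zmed', 52.0)
tray (923, 533.8, -174.6, 154.2, 127.6, -5.6, 'zmed', 27.8)
handle (101, 531.6, -207.2, 71.9, 12.2, -4.5, 'zmed', 53.5)
table -0.0008374840578043612
[[ 0.957  0.291  0.   ]
 [ 0.291 -0.957  0.   ]
 [ 0.    -0.    -1.   ]]
{'intrinsics': array([[293.69614854,   0.        , 320.57733607],
       [  0.        , 293.69614854, 204.08320304],
       [  0.        ,   0.        ,   1.        ]]), 'hand_eye': array([[-2.76456103e-04, -9.51038805e-01, -3.09071377e-01,
         8.01445807e-02],
       [ 9.99999251e-01,  1.05652575e-04, -1.21957458e-03,
         9.97187969e-04],
       [ 1.19251694e-03, -3.09071482e-01,  9.51038063e-01,
        -1.17106165e-01],
       [ 0.00000000e+00,  0.00000000e+00,  0.00000000e+00,
         1.00000000e+00]])}
```

>>> {"api": "send_rows", "payload": {
  "plan": [
    [[0, 0, 0, 0, 0, 0.9], [0, 0, 0, 0, 0, 0.9], [0, 0, 0, 0, 0, 0.9], [0, 0, 0, 0, 0, 0.9]]
  ],
  "fingers": -1
}}

```text
t: 1.3
ee_pos: [0.1967, -0.6457, 0.2563]
eef_rot: [-0.0, 0.999, -0.043, 0.0]
force: [0.2, 0.3, 1.4]
finger_gap: 0.0854
gripper_force: 0.0
```

>>> {"api": "send_rows", "payload": {
  "plan": [
    [[0.62, -0.97, 0.1, 0, 0, 0], [0.62, -0.97, 0.1, 0, 0, 0], [0.62, -0.97, 0.1, 0, 0, 0], [0.62, -0.97, 0.1, 0, 0, 0], [0.62, -0.97, 0.1, 0, 0, 0], [0.62, -0.97, 0.1, 0, 0, 0], [0.62, -0.97, 0.1, 0, 0, 0], [0.62, -0.97, 0.1, 0, 0, 0], [0.62, -0.97, 0.1, 0, 0, 0], [0.62, -0.97, 0.1, 0, 0, 0], [0.62, -0.97, 0.1, 0, 0, 0], [0, 0, 0, 0, 0, 0]]
  ]
}}

```text
t: 2.5
ee_pos: [0.5068, -0.2364, 0.212]
eef_rot: [-0.001, 0.999, -0.037, 0.001]
force: [0.0, -1.1, 0.7]
finger_gap: 0.0854
gripper_force: 0.0
```

```bash
cat >> h.py <<'E'
def togo(x,y,z,yaw):
    "what remains to a tool-down pose: (rotation shares, then shift shares in the turned tool axes)"
    s=telemetry.state(); q=np.array(s["eef_rot"]); W=R.from_quat(q[[1,2,3,0]])
    a=np.radians(yaw); T=R.from_matrix(np.array([[np.cos(a),np.sin(a),0],[np.sin(a),-np.cos(a),0],[0,0,-1]]))
    d=np.array([x,y,z])-s["ee_pos"]
    print("t",round(s["t"],2),"at",np.round(s["ee_pos"],4),"gap",round(s["finger_gap"],4),"gf",round(float(s["gripper_force"]),1),"F",np.round(s["force"],1))
    print(" rot shares",((W.inv()*T).as_rotvec(degrees=True)/6).round(3),"then shift shares",(T.inv().apply(d)/.04).round(3)," now-frame",(W.inv().apply(d)/.04).round(3))
E
python3 - <<'E'
from h import *
togo(.533,-.207,.2,-4.7)
pic,P=cloud("wrist"); cv2.imwrite("pics/w1.png",pic); np.save("w1.npy",P)
x=P[...,0];y=P[...,1]
Q=P.copy(); Q[y>-.155]=np.nan
c=(.533,-.207)
print("cover",rect(Q,c,.12,.027,.034));print("rim+cover",rect(Q,c,.12,.018,.034));print("handle",rect(Q,c,.12,.05,.06))
Q=P.copy(); Q[(y<-.16)|(Q[...,2]>.04)]=np.nan
print("purple",rect(Q,(.495,-.06),.13,.015,.04), np.nanmedian(P[np.hypot(x-.6,y+.27)<.02,2]))
E
```

```text
t 2.5 at [ 0.5068 -0.2364  0.212 ] gap 0.0854 gf 0.0 F [ 0.  -1.1  0.7]
 rot shares [-0.021 -0.009  0.083] then shift shares [ 0.592 -0.787  0.3  ]  now-frame [ 0.599 -0.781  0.303]
cover (6103, 534.6, -206.3, 152.1, 60.9, -5.2, 'zmed', 28.7)
rim+cover (7744, 534.3, -206.1, 154.3, 62.1, -5.0, 'zmed', 28.5)
handle (958, 535.0, -206.1, 72.2, 12.2, -5.4, 'zmed', 54.4)
purple (4085, 494.8, -50.3, 154.8, 62.4, 87.9, 'zmed', 25.7) -0.00036569163783140013
```

>>> {"api": "send_rows", "payload": {
  "plan": [
    [[0.31, -0.37, 0.7, -0.02, -0.01, 0.13], [0.31, -0.37, 0.7, 0, 0, 0], [0, 0, 0.7, 0, 0, 0], [0, 0, 0.6, 0, 0, 0], [0, 0, 0, 0, 0, 0], [0, 0, 0, 0, 0, 0]]
  ]
}}

```text
t: 3.15
ee_pos: [0.5303, -0.216, 0.1048]
eef_rot: [0.001, 0.999, -0.048, -0.001]
force: [0.2, 0.1, 0.9]
finger_gap: 0.0854
gripper_force: 0.0
```

```bash
python3 - <<'E'
from h import *
togo(.5345,-.206,.029,-5)
pic,P=cloud("wrist"); cv2.imwrite("pics/w2.png",pic)
Q=P.copy(); Q[P[...,1]>-.155]=np.nan
c=(.533,-.207)
print("rim+cover",rect(Q,c,.12,.018,.034));print("handle",rect(Q,c,.12,.05,.06))
E
```

```text
t 3.15 at [ 0.5303 -0.216   0.1048] gap 0.0854 gf 0.0 F [0.2 0.1 0.9]
 rot shares [ 0.021  0.014 -0.081] then shift shares [ 0.083 -0.258  1.894]  now-frame [ 0.084 -0.263  1.894]
rim+cover (15423, 534.2, -206.2, 155.0, 62.2, -5.0, 'zmed', 28.5)
handle (2040, 535.4, -206.3, 73.3, 12.1, -5.1, 'zmed', 54.3)
```

View pics/w2.png

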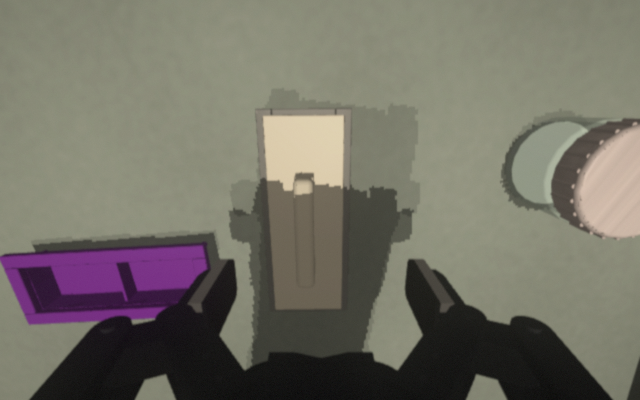

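The tray (columns 255-350) sits between the fingers (235/410), so I still have to shift 10 mm sideways before lowering.

>>> {"api": "send_rows", "payload": {
  "plan": [
    [[0.08, -0.26, 0, 0.02, 0.01, -0.08], [0, 0, 0, 0, 0, 0], [0, 0, 0, 0, 0, 0]]
  ]
}}

```text
t: 3.5
ee_pos: [0.5352, -0.2049, 0.1051]
eef_rot: [0.0, 0.999, -0.043, 0.001]
force: [0.1, -0.5, -0.1]
finger_gap: 0.0852
gripper_force: 0.0
```

```bash
python3 - <<'E'
from h import *
togo(.5345,-.206,.029,-5)
E
```

```text
t 3.5 at [ 0.5352 -0.2049  0.1051] gap 0.0852 gf 0.0 F [ 0.1 -0.5 -0.1]
 rot shares [ 0.001 -0.012  0.015] then shift shares [-0.015  0.03   1.902]  now-frame [-0.018  0.03   1.902]
```

>>> {"api": "send_rows", "payload": {
  "plan": [
    [[-0.01, 0.02, 0.4, 0, 0, 0], [0, 0, 0.4, 0, 0, 0], [0, 0, 0.4, 0, 0, 0], [0, 0, 0.3, 0, 0, 0], [0, 0, 0.2, 0, 0, 0], [0, 0, 0.15, 0, 0, 0], [0, 0, 0, 0, 0, 0], [0, 0, 0, 0, 0, 0]]
  ]
}}

```text
t: 4.3
ee_pos: [0.5344, -0.2061, 0.0306]
eef_rot: [0.0, 0.999, -0.043, 0.0]
force: [-0.4, -0.6, 0.8]
finger_gap: 0.0855
gripper_force: 0.0
```

```bash
python3 - <<'E'
from h import *
togo(.5345,-.206,.028,-5)
E
```

```text
t 4.3 at [ 0.5344 -0.2061  0.0306] gap 0.0855 gf 0.0 F [-0.4 -0.6  0.8]
 rot shares [ 0.    -0.004  0.006] then shift shares [ 0.002 -0.002  0.065]  now-frame [ 0.002 -0.002  0.065]
```

>>> {"api": "send_rows", "payload": {
  "plan": [
    [[0, 0, 0.06, 0, 0, 0], [0, 0, 0, 0, 0, 0], [0, 0, 0, 0, 0, 0], [0, 0, 0, 0, 0, 0], [0, 0, 0, 0, 0, 0], [0, 0, 0, 0, 0, 0], [0, 0, 0, 0, 0, 0], [0, 0, 0, 0, 0, 0]]
  ],
  "fingers": 1
}}

```text
t: 5.1
ee_pos: [0.5343, -0.206, 0.0285]
eef_rot: [0.0, 0.999, -0.043, 0.0]
force: [-2.5, 1.0, 7.5]
finger_gap: 0.0602
gripper_force: 63.1
```

>>> {"api": "send_rows", "payload": {
  "plan": [
    [[0, 0, -0.1, 0, 0, 0], [0, 0, -0.2, 0, 0, 0], [0, 0, -0.3, 0, 0, 0], [0, 0, -0.3, 0, 0, 0], [0, 0, -0.2, 0, 0, 0], [0, 0, -0.1, 0, 0, 0], [0, 0, 0, 0, 0, 0], [0, 0, 0, 0, 0, 0]]
  ]
}}

```text
t: 5.9
ee_pos: [0.534, -0.2059, 0.0757]
eef_rot: [-0.0, 0.999, -0.043, -0.0]
force: [-0.0, -0.3, -2.6]
finger_gap: 0.0603
gripper_force: 65.3
```

```bash
python3 - <<'E'
from h import *
togo(.5345,-.206,.17,-5)
pic,P=cloud("wrist"); cv2.imwrite("pics/w3.png",pic)
Q=P.copy(); Q[P[...,1]>-.155]=np.nan
c=(.533,-.207)
for z in (.055,.06,.065,.07,.075,.08,.085,.09,.095,.1,.105): print(z,rect(Q,c,.1,z,z+.005))
E
```

```text
t 5.9 at [ 0.534  -0.2059  0.0757] gap 0.0603 gf 65.3 F [-0.  -0.3 -2.6]
 rot shares [-0.001  0.002  0.007] then shift shares [ 1.200e-02  1.000e-03 -2.357e+00]  now-frame [ 1.100e-02  1.000e-03 -2.357e+00]
0.055 4
0.06 (119, 544.0, -207.2, 85.9, 5.5, 84.7, 'zmed', 63.2)
0.065 (211, 576.0, -210.0, 87.7, 70.1, 85.1, 'zmed', 67.8)
0.07 (8830, 550.1, -207.6, 122.3, 87.3, -5.0, 'zmed', 73.0)
0.075 (20312, 552.8, -207.5, 111.9, 88.0, -3.1, 'zmed', 75.8)
0.08 (740, 547.3, -207.5, 87.6, 47.3, 84.7, 'zmed', 82.5)
0.085 (738, 547.5, -207.5, 87.7, 47.0, 84.6, 'zmed', 87.3)
0.09 (911, 548.5, -207.2, 81.0, 46.8, 86.4, 'zmed', 92.8)
0.095 (1022, 544.8, -209.7, 97.1, 49.7, 61.3, 'zmed', 98.8)
0.1 (4601, 547.3, -210.8, 106.7, 48.6, -72.2, 'zmed', 101.6)
0.105 (3265, 534.9, -211.6, 115.2, 27.7, 86.2, 'zmed', 108.4)
```

View pics/w3.png

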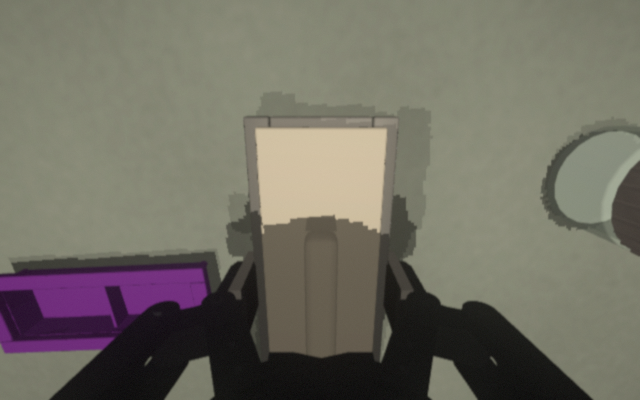

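Tray and cover came up together, and the -2.6 N force reading fits their combined weight. Next I'll raise them, turn, and stop beside the box to measure it from close by.

>>> {"api": "send_rows", "payload": {
  "plan": [
    [[0, 0, -0.15, 0, 0, 0], [0, 0, -0.3, 0, 0, 0], [0, 0, -0.4, 0, 0, -0.2], [0, 0, -0.5, 0, 0, -0.4], [0, 0, -0.5, 0, 0, -0.6], [0, 0, -0.5, 0, 0, -0.7], [0, 0, -0.4, 0, 0, -0.7], [0, 0, -0.25, 0, 0, -0.7], [0, 0, -0.1, 0, 0, -0.7], [0, 0, 0, 0, 0, -0.6], [0, 0, 0, 0, 0, -0.3], [0, 0, 0, 0, 0, -0.1]]
  ]
}}

```text
t: 7.15
ee_pos: [0.5341, -0.206, 0.2003]
eef_rot: [0.0, 0.976, 0.217, 0.0]
force: [0.1, -0.0, -3.2]
finger_gap: 0.0606
gripper_force: 65.4
```

```bash
python3 - <<'E'
from h import *
togo(.609,.016,.2,25)
E
```

```text
t 7.15 at [ 0.5341 -0.206   0.2003] gap 0.0606 gf 65.4 F [ 0.1 -0.  -3.2]
 rot shares [ 0.001 -0.002  0.009] then shift shares [ 4.042 -4.239  0.007]  now-frame [ 4.046 -4.236  0.008]
```

>>> {"api": "send_rows", "payload": {
  "plan": [
    [[0.1, -0.1, 0, 0, 0, 0], [0.25, -0.26, 0, 0, 0, 0], [0.4, -0.42, 0, 0, 0, 0], [0.5, -0.53, 0, 0, 0, 0], [0.5, -0.53, 0, 0, 0, 0], [0.5, -0.53, 0, 0, 0, 0], [0.5, -0.53, 0, 0, 0, 0], [0.5, -0.53, 0, 0, 0, 0], [0.4, -0.42, 0, 0, 0, 0], [0.28, -0.28, 0, 0, 0, 0], [0.11, -0.11, 0, 0, 0, 0], [0, 0, 0, 0, 0, 0]]
  ]
}}

```text
t: 8.35
ee_pos: [0.6088, 0.0168, 0.1997]
eef_rot: [-0.0, 0.976, 0.217, -0.0]
force: [0.0, 0.3, -3.0]
finger_gap: 0.0601
gripper_force: 65.4
```

```bash
python3 - <<'E'
from h import *
togo(.609,.016,.2,25)
pic,P=cloud("wrist"); cv2.imwrite("pics/w4.png",pic); np.save("w4.npy",P)
c=(.5415,.1614)
for z in ((.03,.07),(.048,.062)): print("box",rect(P,c,.1,*z))
s=telemetry.state(); T=np.array(s["ee_pos"]); a=np.radians(25); L=P-T
X=np.stack([L[...,0]*np.cos(a)+L[...,1]*np.sin(a), L[...,0]*np.sin(a)-L[...,1]*np.cos(a), P[...,2]],-1)
m=(np.abs(X[...,1])<.026)&(np.abs(X[...,0])<.085)&(np.abs(X[...,1])>.01)&(X[...,0]>.02)&(np.abs(P[...,2]-.2)<.012)
A=np.c_[X[m][:,:2],np.ones(m.sum())]; f=np.linalg.lstsq(A,X[m][:,2],rcond=None)[0]; print("cover plane slopes",f.round(4),m.sum())
m2=(np.abs(X[...,1])<.04)&(X[...,0]>.05)&(X[...,0]<.1)&(np.abs(P[...,2]-.2)<.02)
print("tray end x,y range",np.percentile(X[m2][:,0],[99.5]),np.percentile(X[m2][:,1],[.5,99.5]))
E
```

```text
t 8.35 at [0.6088 0.0168 0.1997] gap 0.0601 gf 65.4 F [ 0.   0.3 -3. ]
 rot shares [-0.002  0.002  0.015] then shift shares [-0.004  0.02  -0.007]  now-frame [-0.004  0.02  -0.007]
box (5953, 543.8, 162.4, 148.5, 57.9, 25.7, 'zmed', 46.1)
box (2597, 543.8, 162.4, 148.5, 57.9, 25.7, 'zmed', 53.8)
cover plane slopes [-0.0248 -0.0015  0.2006] 10396
tray end x,y range [0.07755973] [-0.0304254   0.03037277]
```

View pics/w4.png

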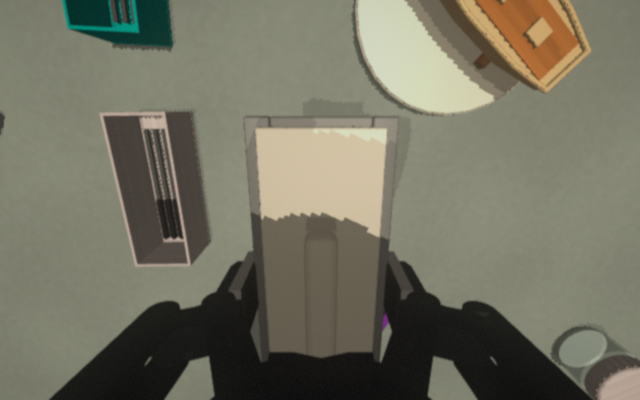

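```bash
python3 - <<'E'
from h import *
P=np.load("w4.npy"); T=np.array([.6088,.0168,.1997]); a=np.radians(25); L=P-T
X=np.stack([L[...,0]*np.cos(a)+L[...,1]*np.sin(a), L[...,0]*np.sin(a)-L[...,1]*np.cos(a), P[...,2]],-1)
def fit(m):
    A=np.c_[X[m][:,:2],np.ones(m.sum())]; return np.linalg.lstsq(A,X[m][:,2],rcond=None)[0].round(4),m.sum(),np.abs(A@np.linalg.lstsq(A,X[m][:,2],rcond=None)[0]-X[m][:,2]).mean().round(5)
print("table",fit((np.abs(P[...,2])<.006)))
z=P[...,2]
print("table near",fit((np.abs(z)<.006)&(X[...,0]<.15)&(np.abs(X[...,1])<.15)))
for lo,hi in((.02,.04),(.04,.055),(.055,.07),(.07,.076)):
    m=(X[...,0]>lo)&(X[...,0]<hi)&(np.abs(X[...,1])<.023)&(abs(z-.2)<.015)&(np.abs(X[...,1])>.01); print(lo,np.median(z[m]).round(4),m.sum())
# tray side edges -> yaw of the tray in tool frame
m=(abs(z-.197)<.012)&(X[...,0]>.02)&(X[...,0]<.08)&(abs(X[...,1])<.04)
e=[]
for x in np.arange(.03,.076,.003):
    k=m&(abs(X[...,0]-x)<.0015); y=X[k][:,1]; e.append([x,y.min(),y.max()])
e=np.array(e);print((e*1000).round(1)[::3]); print("yaw edges deg",np.degrees(np.polyfit(e[:,0],e[:,1],1)[0]),np.degrees(np.polyfit(e[:,0],e[:,2],1)[0]))
E
```

```text
table (array([ 0.    , -0.0013, -0.0003]), np.int64(145679), np.float64(0.00062))
table near (array([-0.0004, -0.0017, -0.0003]), np.int64(35409), np.float64(0.00062))
0.02 0.1997 2574
0.04 0.1997 2189
0.055 0.1996 2468
0.07 0.1981 1061
[[ 30.  -30.   31.8]
 [ 39.  -29.7  31.5]
 [ 48.  -30.1  31.8]
 [ 57.  -29.6  31.7]
 [ 66.  -29.8  31.5]
 [ 75.  -30.2  31.7]]
yaw edges deg 0.19043052960027104 0.17783433459654804
```

```bash
python3 - <<'E'
from h import *
togo(.543,.1625,.1,25.5)
E
```

```text
t 8.4 at [0.6086 0.0157 0.1997] gap 0.0604 gf 65.4 F [-0.6  0.1 -2.4]
 rot shares [ 0.001  0.005 -0.079] then shift shares [ 0.1   -4.019  2.492]  now-frame [ 0.068 -4.02   2.492]
```

>>> {"api": "send_rows", "payload": {
  "plan": [
    [[0.01, -0.15, 0, 0, 0, -0.08], [0.01, -0.35, 0, 0, 0, 0], [0.01, -0.5, 0, 0, 0, 0], [0.01, -0.6, 0, 0, 0, 0], [0.01, -0.65, 0, 0, 0, 0], [0.01, -0.6, 0, 0, 0, 0], [0.01, -0.5, 0, 0, 0, 0], [0.01, -0.4, 0, 0, 0, 0], [0.02, -0.2, 0, 0, 0, 0], [0, -0.07, 0, 0, 0, 0]]
  ]
}}

```text
t: 9.4
ee_pos: [0.5429, 0.1636, 0.2]
eef_rot: [-0.0, 0.975, 0.221, 0.0]
force: [0.6, -0.0, -3.1]
finger_gap: 0.0604
gripper_force: 65.4
```

>>> {"api": "send_rows", "payload": {
  "plan": [
    [[0, 0, 0.15, 0, 0, 0], [0, 0, 0.3, 0, 0, 0], [0, 0, 0.45, 0, 0, 0], [0, 0, 0.45, 0, 0, 0], [0, 0, 0.45, 0, 0, 0], [0, 0, 0.4, 0, 0, 0], [0, 0, 0.2, 0, 0, 0], [0, 0, 0.1, 0, 0, 0], [0, 0, 0, 0, 0, 0], [0, 0, 0, 0, 0, 0]]
  ]
}}

```text
t: 10.4
ee_pos: [0.5435, 0.163, 0.1003]
eef_rot: [-0.0, 0.975, 0.221, 0.0]
force: [-0.1, -0.3, -2.0]
finger_gap: 0.0607
gripper_force: 65.5
```

```bash
python3 - <<'E'
from h import *
togo(.543,.1625,.1,25.5)
pic,P=cloud("scene"); np.save("s5.npy",P)
cv2.imwrite("pics/s5.png",cv2.resize(pic[130:240,290:450],None,fx=5,fy=5,interpolation=cv2.INTER_CUBIC))
pic,P=cloud("wrist"); np.save("w5.npy",P); cv2.imwrite("w5.png",pic)
E
```

```text
t 10.4 at [0.5435 0.163  0.1003] gap 0.0607 gf 65.5 F [-0.1 -0.3 -2. ]
 rot shares [ 0.001 -0.007  0.003] then shift shares [-0.016  0.005  0.009]  now-frame [-0.016  0.005  0.009]
```

View pics/s5.png

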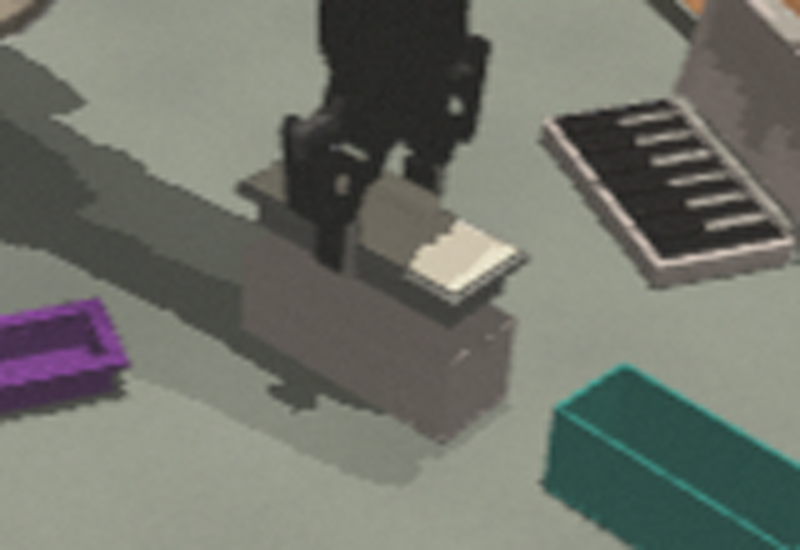

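The scene crop shows the tray level and lined up over the box. I'll check the offset in numbers with the same camera.

```bash
python3 - <<'E'
from h import *
T=np.array([.5433,.1628,.1]); a=np.radians(25.5)
for f in("s5.npy","w5.npy"):
    P=np.load(f); L=P-T; z=P[...,2]
    X=L[...,0]*np.cos(a)+L[...,1]*np.sin(a); Y=L[...,0]*np.sin(a)-L[...,1]*np.cos(a)
    near=(abs(X)<.1)&(abs(Y)<.05)
    m=near&(z>.012)&(z<.045)&(abs(X)<.06)&(Y>.02)&(Y<.036)
    if m.sum()>20:
        k=np.polyfit(X[m],Y[m],1); print(f,"box side y(0)",(k[1]*1e3).round(1),"yaw",np.degrees(k[0]).round(2),m.sum())
    m=near&(z>.012)&(z<.045)&(abs(Y)<.022)&(X>.06)
    if m.sum()>20: print("box end x",(np.median(X[m])*1e3).round(1),m.sum())
    m=near&(z>.086)&(z<.1005)&(X>.03)&(abs(Y)<.04)
    print("rim: end x",(np.percentile(X[m],[98,99.5])*1e3).round(1),"y",(np.percentile(Y[m],[.5,2,98,99.5])*1e3).round(1),m.sum(), "top z",np.median(z[m]))
    m=near&(z>.0975)&(z<.106)&(X>.03)&(abs(Y)<.024)&(X<.07)
    if m.sum()>20: 
        A=np.c_[X[m],Y[m],np.ones(m.sum())]; print("cover plane",np.linalg.lstsq(A,z[m],rcond=None)[0].round(4))
E
```

```text
s5.npy box side y(0) 28.2 yaw -0.49 327
box end x 72.1 93
rim: end x [75.9 76.2] y [-31.  -30.1  32.6  33.2] 161 top z 0.09831551864243322
cover plane [-0.0222 -0.0021  0.1024]
rim: end x [76.9 77.2] y [-29.7 -29.   30.9  31.5] 9631 top z 0.0997018536485264
cover plane [-0.002  -0.0011  0.1007]
```

>>> {"api": "send_rows", "payload": {
  "plan": [
    [[-0.02, -0.01, 0.1, 0, 0, -0.05], [0, 0, 0.15, 0, 0, 0], [0, 0, 0.15, 0, 0, 0], [0, 0, 0.1, 0, 0, 0], [0, 0, 0.1, 0, 0, 0], [0, 0, 0, 0, 0, 0]]
  ]
}}

```text
t: 11.1
ee_pos: [0.542, 0.1629, 0.0752]
eef_rot: [-0.0, 0.975, 0.223, -0.0]
force: [0.3, 0.5, -2.3]
finger_gap: 0.0603
gripper_force: 65.5
```

>>> {"api": "send_rows", "payload": {
  "plan": [
    [[0, 0, 0.08, 0, 0, 0], [0, 0, 0.08, 0, 0, 0], [0, 0, 0.06, 0, 0, 0], [0, 0, 0.04, 0, 0, 0], [0, 0, 0, 0, 0, 0]]
  ]
}}

```text
t: 11.6
ee_pos: [0.5422, 0.163, 0.0653]
eef_rot: [-0.0, 0.975, 0.223, -0.0]
force: [-0.9, -0.5, -3.0]
finger_gap: 0.0603
gripper_force: 65.5
```

>>> {"api": "send_rows", "payload": {
  "plan": [
    [[0, 0, 0.025, 0, 0, 0], [0, 0, 0.025, 0, 0, 0], [0, 0, 0, 0, 0, 0]]
  ]
}}

```text
t: 11.9
ee_pos: [0.5424, 0.163, 0.0636]
eef_rot: [-0.0, 0.975, 0.223, 0.0]
force: [-0.4, 0.4, -2.0]
finger_gap: 0.0604
gripper_force: 65.5
```

>>> {"api": "send_rows", "payload": {
  "plan": [
    [[0, 0, 0.02, 0, 0, 0], [0, 0, 0, 0, 0, 0]]
  ]
}}

```text
t: 12.1
ee_pos: [0.5424, 0.163, 0.0634]
eef_rot: [0.0, 0.975, 0.223, 0.0]
force: [-4.8, -2.5, 13.4]
finger_gap: 0.0605
gripper_force: 66.9
```

>>> {"api": "send_rows", "payload": {
  "plan": [
    [[0, 0, 0.02, 0, 0, 0], [0, 0, 0, 0, 0, 0]]
  ]
}}

```text
t: 12.3
ee_pos: [0.5424, 0.163, 0.0633]
eef_rot: [0.0, 0.975, 0.223, 0.0]
force: [-10.4, -3.6, 28.1]
finger_gap: 0.0606
gripper_force: 68.2
```

The tray is down: contact force is 28 N at exactly the expected height. I'll ease off and release.

>>> {"api": "send_rows", "payload": {
  "plan": [
    [[0, 0, -0.025, 0, 0, 0], [0, 0, 0, 0, 0, 0]]
  ]
}}

```text
t: 12.5
ee_pos: [0.5424, 0.163, 0.0635]
eef_rot: [0.0, 0.975, 0.223, 0.0]
force: [-4.0, -1.2, 12.6]
finger_gap: 0.0604
gripper_force: 66.8
```

>>> {"api": "send_rows", "payload": {
  "plan": [
    [[0, 0, 0, 0, 0, 0], [0, 0, 0, 0, 0, 0], [0, 0, 0, 0, 0, 0], [0, 0, 0, 0, 0, 0], [0, 0, 0, 0, 0, 0], [0, 0, 0, 0, 0, 0], [0, 0, 0, 0, 0, 0], [0, 0, 0, 0, 0, 0]]
  ],
  "fingers": -1
}}

```text
t: 13.3
ee_pos: [0.5423, 0.163, 0.0629]
eef_rot: [-0.0, 0.975, 0.223, 0.0]
force: [0.6, -0.2, 0.1]
finger_gap: 0.0854
gripper_force: 0.0
```

>>> {"api": "send_rows", "payload": {
  "plan": [
    [[0, 0, -0.1, 0, 0, 0], [0, 0, -0.3, 0, 0, 0], [0, 0, -0.5, 0, 0, 0], [0, 0, -0.5, 0, 0, 0], [0, 0, -0.5, 0, 0, 0], [0, 0, -0.3, 0, 0, 0], [0, 0, -0.1, 0, 0, 0], [0, 0, 0, 0, 0, 0]]
  ]
}}

```text
t: 14.1
ee_pos: [0.5424, 0.1629, 0.1553]
eef_rot: [0.0, 0.975, 0.223, 0.0]
force: [0.6, -0.4, 0.8]
finger_gap: 0.0853
gripper_force: 0.0
```

```bash
python3 - <<'E'
from h import *
pic,P=cloud("wrist"); cv2.imwrite("pics/w6.png",pic); z=P[...,2]
c=(.5424,.163)
print("rim",rect(P,c,.1,.052,.07));print("handle",rect(P,c,.1,.083,.094))
m=(np.hypot(P[...,0]-c[0],P[...,1]-c[1])<.1)
for lo,hi in((.056,.0625),(.0625,.067)):
    k=m&(z>lo)&(z<hi); A=np.c_[P[k][:,:2]-c,np.ones(k.sum())]; print("plane",np.linalg.lstsq(A,z[k],rcond=None)[0].round(4),k.sum())
h=rect(P,c,.1,.083,.094); togo(h[1]/1e3,h[2]/1e3,.091,25.9)
E
```

```text
rim (13400, 542.3, 162.1, 154.1, 62.1, 25.8, 'zmed', 63.4)
handle (1755, 543.1, 162.3, 73.5, 11.9, 25.3, 'zmed', 89.3)
plane [0.     0.0004 0.0608] 3272
plane [-0.0005  0.0013  0.0637] 10114
t 14.15 at [0.5421 0.1628 0.1546] gap 0.0854 gf 0.0 F [0.  0.6 0.3]
 rot shares [ 0.     0.002 -0.013] then shift shares [0.017 0.022 1.59 ]  now-frame [0.017 0.022 1.59 ]
```

View pics/w6.png

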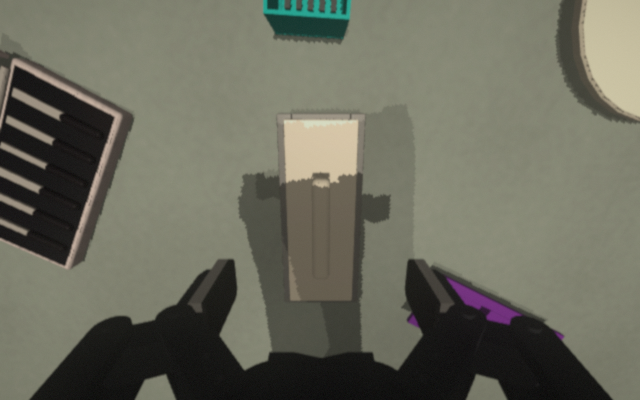

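The tray sits level with its rim top at 60.8 mm (61 expected), and the bar is centred between the fingers at about (320,230). Next I'll grip the bar with the tips just clear of the plate.

>>> {"api": "send_rows", "payload": {
  "plan": [
    [[0.01, 0.01, 0.2, 0, 0, 0], [0, 0, 0.35, 0, 0, 0], [0, 0, 0.4, 0, 0, 0], [0, 0, 0.3, 0, 0, 0], [0, 0, 0.2, 0, 0, 0], [0, 0, 0.07, 0, 0, 0], [0, 0, 0, 0, 0, 0]]
  ]
}}

```text
t: 14.85
ee_pos: [0.5427, 0.1628, 0.0936]
eef_rot: [-0.0, 0.975, 0.224, -0.0]
force: [0.8, 0.0, -0.6]
finger_gap: 0.0855
gripper_force: 0.0
```

>>> {"api": "send_rows", "payload": {
  "plan": [
    [[0, 0, 0, 0, 0, 0], [0, 0, 0, 0, 0, 0], [0, 0, 0, 0, 0, 0], [0, 0, 0, 0, 0, 0], [0, 0, 0, 0, 0, 0], [0, 0, 0, 0, 0, 0], [0, 0, 0, 0, 0, 0], [0, 0, 0, 0, 0, 0], [0, 0, 0, 0, 0, 0], [0, 0, 0, 0, 0, 0], [0, 0, 0, 0, 0, 0], [0, 0, 0, 0, 0, 0]]
  ],
  "fingers": 1
}}

```text
t: 16.05
ee_pos: [0.5429, 0.1627, 0.0944]
eef_rot: [0.0, 0.975, 0.223, 0.0]
force: [-2.6, -1.2, 5.6]
finger_gap: 0.0108
gripper_force: 58.8
```

>>> {"api": "send_rows", "payload": {
  "plan": [
    [[0, 0, -0.05, 0, 0, 0], [0, 0, -0.1, 0, 0, 0], [0, 0, -0.15, 0, 0, 0], [0, 0, -0.25, 0, 0, 0], [0, 0, -0.35, 0, 0, 0], [0, 0, -0.4, 0, 0, 0], [0, 0, -0.4, 0, 0, 0], [0, 0, -0.35, 0, 0, 0], [0, 0, -0.25, 0, 0, 0], [0, 0, -0.15, 0, 0, 0], [0, 0, -0.05, 0, 0, 0], [0, 0, 0, 0, 0, 0]]
  ]
}}

```text
t: 17.25
ee_pos: [0.5427, 0.1627, 0.194]
eef_rot: [0.0, 0.975, 0.223, -0.0]
force: [-0.7, -0.1, -0.6]
finger_gap: 0.0105
gripper_force: 58.5
```

```bash
python3 - <<'E'
from h import *
togo(.5427,.1628,.194,25.8)
pic,P=cloud("scene"); a=pic[100:240,290:450]
pw,W=cloud("wrist")
cv2.imwrite("pics/f.png",np.vstack([cv2.resize(a,(480,420),interpolation=cv2.INTER_CUBIC)])); 
z=P[...,2];c=(.543,.1625)
m=np.hypot(P[...,0]-c[0],P[...,1]-c[1])<.09
for lo,hi in((.056,.066),(.155,.17)):
    k=m&(z>lo)&(z<hi); print("scene",lo,k.sum(),np.median(z[k]) if k.any() else None, rect(P,c,.09,lo,hi))
z=W[...,2]; m=np.hypot(W[...,0]-c[0],W[...,1]-c[1])<.078; k=m&(z>.158)&(z<.17)
A=np.c_[W[k][:,:2]-c,np.ones(k.sum())]; print("cover plane",np.linalg.lstsq(A,z[k],rcond=None)[0].round(4),k.sum(),rect(W,c,.09,.156,.17))
E
```

```text
t 17.25 at [0.5427 0.1627 0.194 ] gap 0.0105 gf 58.5 F [-0.7 -0.1 -0.6]
 rot shares [-0.     0.001  0.004] then shift shares [-0.    -0.002  0.   ]  now-frame [-0.    -0.002  0.   ]
scene 0.056 477 0.06061498630631234 (477, 541.2, 161.1, 156.5, 66.7, 24.7, 'zmed', 60.6)
scene 0.155 509 0.16391438338055223 (509, 542.0, 161.1, 147.7, 55.2, 26.0, 'zmed', 163.9)
cover plane [-0.0018  0.0012  0.1628] 12332 (12332, 543.5, 162.1, 143.8, 52.3, 25.8, 'zmed', 162.8)
```

View pics/f.png

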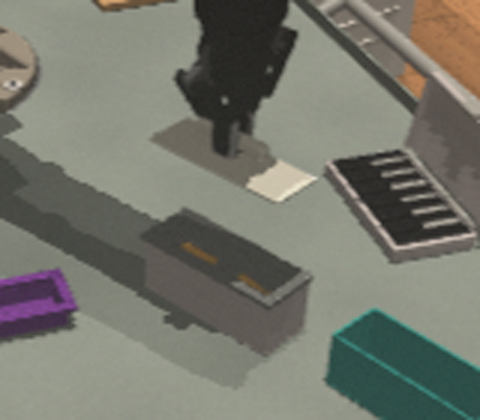

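The final view shows the tray seated on the box with both barrels in it (crop px (200,252) and (250,283)). The cover is held level 100 mm above it, so I'm handing the job in.

```bash
python3 -c "
from cell import finish_job
print(finish_job())"
```

```text
the job is handed in; nothing more can be done
None
```

The job is handed in at about 17 s of the 64 s: the tray is seated level on the box with both barrels in it, and the gripper is holding the cover level about 100 mm above.

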